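# Set the polarimeter's analyser to 60 degrees and trip its shutter

### The arm

A 6-joint arm with a two-finger parallel gripper is mounted at the origin on a cart in front of the work surface, level with it; the furniture and walls round the work are solid. World frame = base frame: x ahead of the robot, y to its left, z up, the work surface at z = 0. Lengths are in m, angles in rad, forces in N, time in s.
With the tool pointing down it reaches from about 0.3 to 0.775 m from the base axis. Payload 14.6 kg.
Tool frame: the origin (TCP) lies midway between the tips of the shut fingers; the grasp point (between the pads) lies 19 mm behind it (ctrl.grip_depth is the distance from the TCP to the grasp point, in m); z points along the fingers, x is the direction in which the jaws open and shut, and the axes are right-handed (so a half turn about z gives the same grasp; the last joint's range is limited). The gripper opens to 94 mm and grips with 3 to 60 N. Pads are 16 mm wide; open, the fingers measure 119 mm over their backs; the gripper's body (75 mm by 177 mm) begins 78 mm behind the grasp point.
Start: joints at [1.206, 0.3, 1.521, -0, 1.321, -0.067], TCP at [0.161, 0.526, 0.205] pointing down, gripper open.
Joint ranges: [-3.03, 3.03], [-0.79, 2.21], [0.23, 2.52], [-1.04, 4.18], [0, 3.07], [-2.55, 2.55]. Speed limits (rad/s): [2.22, 2.22, 2.57, 3.14, 3.14, 3.14].

### API

Orientations are given as [roll, pitch, yaw] about the fixed x, y, z axes, in that order (R = Rz(yaw) Ry(pitch) Rx(roll)).
In Python, from station import ctrl gives the robot as it stands.
- The arm moves only by the tool play_rows, never from a script. Its argument "steps" is a list that holds one entry, the list of rows, each a list of 7 numbers: the shift along the tool's x, y, z in cm, then the turn, a rotation vector about the tool's x, y, z in rad, then the opening, from 0 (shut) to 1 (fully open). In form: [[[x, y, z, ax, ay, az, hand], ...]]. A call has 1 to 20 rows; each row is the pose to reach, as a shift and turn from the pose measured when the call began, along the tool's axes at that moment; what a row does not reach only later rows make up. A row lasts 1/12 s, in which the tool goes at most 41.7 mm and 7.16 degrees, less where a joint would pass 70% of its speed; a pose out of reach is approached as far as the arm can. A call with a gripper value outside its range is refused whole. The fingers move at their own pace and stop on an object; "force" is the grip in N (left out, the last holds). Time passes only in rows, so rows that repeat a pose let the fingers close. It gives the time, the measured TCP pose, the force and the opening at its end, in the units of the state.
- ctrl.get_obs(): the state, without advancing time (a new reading comes with each control period).
- ctrl.camera(name): name is "scene" or "side" or "wrist"; returns a dict with "frame" (420x560x3 uint8, blue, green, red), "fovy" (degrees; the focal length in pixels is half the picture's height over the tangent of half this angle, whatever the lens; pixels are square), "cx", "cy" (the principal point, pixels), "world_to_cam" (4x4, takes a point from world to camera coordinates). Camera axes: x right, y up, looking along -z (the intrinsics and any distortion apply to the point x, -y, -z); pixel columns grow to the right and rows downward; lengths in m; the calibration is good to about 2 mm. A picture is of the moment at which its call begins. There is no depth.
- ctrl.hand_in(): hands the job in, once; it reports no verdict.
The state is a dict: "time_s": time; "qpos": joint angles; "joint_vel": joint speeds; "tau": joint torques, N m; "ee_pos": TCP position; "eef_rot": TCP orientation; "force": force on the tool from outside, world axes, zero at the start; "moment": the same for the moment, N m; "grip_width": finger opening in m.
Only numpy, scipy, OpenCV 4.12 (cv2) and the standard library are available. Lean on these libraries where they do the work, as an engineer would, in place of code of your own. Each camera call takes 0.05 s, during which the arm holds its last target. There are 200 camera calls.

### The job

On the bench polarimeter, turn the black analyser ring until its scale reads 60 degrees at the red index line. Then pull the red shutter knob straight out to its stop to take the reading, and let it spring fully home, with the ring still at 60 and your hand clear. Leave the jar, cup, timer and dropper bottle around it standing where they are.

Things in the scene. Friction and masses are not known exactly. Their poses are not given: they have to be found in the camera images.
- polarimeter: White wedge-shaped bench instrument, 190 deep x 260 wide x 132 mm high, fixed to the worktop; its dark panel slopes at 25 degrees towards the robot, a grey half-round sample cover runs along its top rear edge. Origin: centre of its underside, z up, front towards -x. The panel carries the dial on the left and the shutter knob on the right.
- dial_axis (a point): Fixed point on the dial's turning axis, at the height to grip the ring, 29 mm off the panel. Axes: x up the slope, y left as the robot sees it, z straight out of the panel (25 degrees from vertical, leaning to the robot). Black ribbed grip ring: round, 50 mm across, from 22 mm below to 10 mm above this point; its white scale disc, 100 mm across, has its top 22 mm below this point.
- index_mark (a point): Inner end of the fixed red index line, on a small metal block beside the disc at its upper edge (53 mm up the slope from the dial's axis). The scale is read here. Fixed to the polarimeter; same axes as dial_axis.
- analyser_ring (a joint): Reading of the scale at the index line, rad (60 degrees = 1.047). Marks every 5 degrees, longer every 10, numerals every 30. It grows when the ring turns counter-clockwise seen from in front (positive about dial_axis z), and falls clockwise. Starts between 85 and 135 degrees; stops at -6 and 189 degrees. Stiff (0.08 N m): stays where it is left.
- shutter_grip (a point): Middle of the red shutter knob: round, 20 mm across with a 25 mm rim at its outer end, 24 mm long along its axis (12 mm either side of this point), on the panel 115 mm to the right of the dial's axis. Home, its inner end stands 12 mm off the panel (this point 24 mm), over a collar 12 mm across. Same axes as dial_axis, z is the way to pull; the point moves with the knob.
- shutter (a joint): Travel of the shutter knob straight out of the panel, in m: 0 home, 0.020 at its stop. Spring: 3 N at home, 8 N at the stop; it returns by itself when let go.
- jar: Cream plastic jar, 86 mm across, 155 mm high, standing to the right of the polarimeter; loose bystander. Origin at the centre of its underside.
- cup: Clear sample cup with green leaf pieces, 51 mm across, 64 mm high, standing to the right of the polarimeter, near its front; loose bystander. Origin at the centre of its underside.
- timer: White bench timer, 32x68x62 mm, standing to the left of the polarimeter; loose bystander. Origin at the centre of its underside.
- dropper: White dropper bottle with a green cap, 33 mm across, 94 mm high, standing behind the timer to the left; loose bystander. Origin at the centre of its underside.

How it is judged:
On the way, in this order (a step that is already met when the one before it is completed fails the run):
1. the ring reads 60 degrees, within 3, with the shutter knob still home (value of joint analyser_ring between 0.995 and 1.1 rad and value of joint shutter below 0.003 m), for 0.3 s.
2. the shutter knob is pulled out to its stop while the ring reads 60 degrees, within 3 (value of joint analyser_ring between 0.995 and 1.1 rad and value of joint shutter above 0.018 m), for 0.1 s.
At the end, for the whole second after the job is handed in: The analyser ring is at rest reading 60 degrees, within 3 degrees, and the shutter knob has sprung home (within 2 mm), after having been pulled out to its stop (at least 18 of 20 mm) with the ring at that reading (value of joint analyser_ring between 0.995 and 1.1 rad and value of joint shutter below 0.002 m and velocity of joint analyser_ring between -0.02 and 0.02 rad/s); the robot touches nothing.
It fails at once if the jar is pushed more than 3 cm or knocked over (distance of jar from where it was at the start of the episode above 0.03 m or angle between jar's own z axis and vertical above 0.5 rad).
It fails at once if the timer is pushed more than 3 cm or knocked over (distance of timer from where it was at the start of the episode above 0.03 m or angle between timer's own z axis and vertical above 0.5 rad).
It fails at once if the cup is pushed more than 3 cm or knocked over (distance of cup from where it was at the start of the episode above 0.03 m or angle between cup's own z axis and vertical above 0.5 rad).
It fails at once if the dropper is pushed more than 3 cm or knocked over (distance of dropper from where it was at the start of the episode above 0.03 m or angle between dropper's own z axis and vertical above 0.5 rad).
It also fails if it takes over 48 s, if anything falls off the work surface, if the arm or the gripper's body presses on something with over 40 N, if the wrist force passes 120 N, or if a joint passes its speed limit or range.

## Working session

There is one attempt and no reset: what is moved stays moved. The work goes in short steps, Python scripts to look and compute and a tool call to move; the robot and the scene stay as the last step left them, time stands still between calls to the robot, and variables do not carry over. Pictures are saved under pics/ and viewed, about 8 in all and at most 12, crops included, and the job is handed in when it is done.

Besides the shell and the picture viewer there is one more tool, called after "Emit:" as name(argument=value, ...) on one line, values as JSON. play_rows: Moves the arm, as the interface text tells. Its arguments: {"type":"object","properties":{"steps":{"type":"array"},"force":{"type":"number"}},"required":["steps"]}

```bash
ls; mkdir -p pics
cat > h.py <<'E'
import numpy as np, cv2
from scipy.spatial.transform import Rotation as R
from station import ctrl
def cam(n):
    c=ctrl.camera(n); return c
def K(c):
    h=c["frame"].shape[0]; f=h/2/np.tan(np.radians(c["fovy"])/2); return f
def proj(c,P):
    p=c["world_to_cam"]@np.r_[P,1]; f=K(c); return np.array([c["cx"]+f*p[0]/-p[2], c["cy"]+f*p[1]/p[2]])
def ray(c,uv):
    f=K(c); d=np.array([(uv[0]-c["cx"])/f, -(uv[1]-c["cy"])/f,-1]); M=np.linalg.inv(np.array(c["world_to_cam"]))
    return M[:3,3], M[:3,:3]@d
E
python3 - <<'E'
from h import *
import pickle
o=ctrl.get_obs();print(o)
print(ctrl.grip_depth)
d={}
for n in ["scene","side","wrist"]:
    c=cam(n);d[n]=c
    print(n,{k:v for k,v in c.items() if k!="frame"})
pickle.dump(d,open("c0.pkl","wb"))
cv2.imwrite("pics/scene0.png",d["scene"]["frame"])
cv2.imwrite("pics/side0.png",d["side"]["frame"])
cv2.imwrite("pics/wrist0.png",d["wrist"]["frame"])
E
```

```text
pics
{'time_s': 0.0, 'qpos': array([ 1.20636995e+00,  3.00508843e-01,  1.52159509e+00, -8.84939581e-06,
        1.32068982e+00, -6.65810386e-02]), 'joint_vel': array([ 0.00059039,  0.00050117, -0.00082696,  0.00019219, -0.00138575,
       -0.00088349]), 'tau': array([-1.65316538e-03, -5.31809556e+01, -3.52733159e+01,  7.07525178e-02,
        2.44310807e-02, -6.58159274e-05]), 'ee_pos': array([0.16130326, 0.52553547, 0.2048597 ]), 'eef_rot': array([-3.14152129e+00,  1.19901470e-03,  1.27295322e+00]), 'force': array([ 0.25979621,  0.43277761, -0.07366148]), 'moment': array([ 0.05062176, -0.0426623 ,  0.02200564]), 'grip_width': 0.0940249254289532}
0.0188
scene {'fovy': 50.64146004680287, 'cx': 278.6472884179112, 'cy': 208.91112782306084, 'world_to_cam': array([[ 0.88725721, -0.4607892 , -0.02116508, -0.38599323],
       [ 0.28443075,  0.51040044,  0.81153591, -0.32434124],
       [-0.36314432, -0.72606108,  0.58391909, -0.60933614],
       [ 0.        ,  0.        ,  0.        ,  1.        ]])}
side {'fovy': 53.46821325373952, 'cx': 280.99294050851915, 'cy': 210.4539921537778, 'world_to_cam': array([[ 0.89296572, -0.44974041,  0.01859515, -0.38613082],
       [ 0.27798828,  0.58349906,  0.76305397, -0.3361219 ],
       [-0.35402646, -0.67621181,  0.64606723, -0.63526441],
       [ 0.        ,  0.        ,  0.        ,  1.        ]])}
wrist {'fovy': 59.37527298440816, 'cx': 280.02143729656615, 'cy': 204.0377282513711, 'world_to_cam': array([[ 0.2933871 ,  0.95599115, -0.00222224, -0.54973922],
       [-0.92555267,  0.28346227, -0.2510008 ,  0.02627959],
       [-0.23932462,  0.0756972 ,  0.96798433, -0.39092048],
       [ 0.        ,  0.        ,  0.        ,  1.        ]])}
```

View pics/scene0.png

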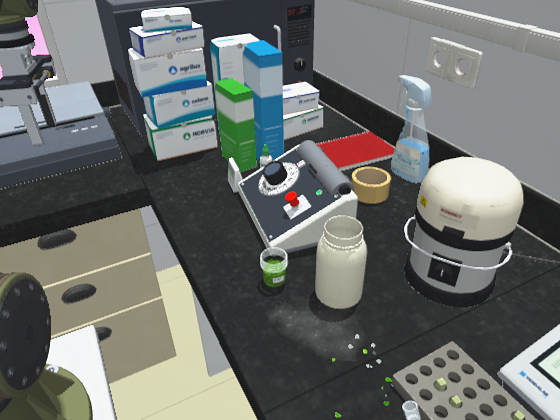

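View pics/side0.png

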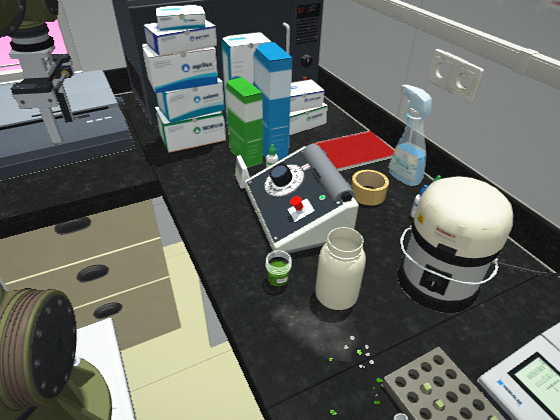

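Scene: knob at about (292,198), dial ring at (276,174), cup (273,268), jar (341,260); timer at the left edge (235,173) and dropper (265,155). The side view shows the same: knob (296,203), ring (281,175).

```bash
cat >> h.py <<'E'
def tri(obs):
    A=np.zeros((3,3));b=np.zeros(3);rs=[ray(c,uv) for c,uv in obs]
    for o,d in rs:
        d=d/np.linalg.norm(d);P=np.eye(3)-np.outer(d,d);A+=P;b+=P@o
    X=np.linalg.solve(A,b)
    return X,[np.round(proj(c,X)-uv,1) for c,uv in obs]
def atz(c,uv,z):
    o,d=ray(c,uv);return o+d*(z-o[2])/d[2]
E
python3 - <<'E'
from h import *
import pickle
d=pickle.load(open("c0.pkl","rb"));s,t=d["scene"],d["side"]
for n,a,b,z in [("knob",(292,198),(296,203),.11),("ring",(276,174),(281,175),.13),("jar",(341,303),(339,304),0),("cup",(273,290),(279,288),0)]:
    print(n,tri([(s,a),(t,b)]),atz(s,a,z),atz(t,b,z))
for c in (s,t): print(ray(c,(280,210))[0])
e=[cv2.resize(c["frame"][y:y+120,x:x+140],None,fx=2.8*1.02,fy=2.8*1.02,interpolation=cv2.INTER_CUBIC) for c,x,y in ((s,222,138),(t,228,140))]
cv2.imwrite("pics/crop.png",np.hstack(e))
E
```

```text
knob (array([0.57276288, 0.20533848, 0.09675498]), [array([-0.9,  0.2]), array([ 0.8, -0.2])]) [0.56546847 0.18817173 0.11      ] [0.56257982 0.19153233 0.11      ]
ring (array([0.61335651, 0.35791703, 0.06139381]), [array([-0.7,  0.2]), array([ 0.7, -0.2])]) [0.56507445 0.2563808  0.13      ] [0.56691351 0.27239054 0.13      ]
jar (array([ 5.64181639e-01, -3.87755797e-04, -1.24610976e-02]), [array([-0.2,  0.1]), array([ 0.2, -0. ])]) [ 0.55753366 -0.00952826  0.        ] [ 0.55745389 -0.0077004   0.        ]
cup (array([ 0.47158868,  0.09062074, -0.01415155]), [array([ 1. , -0.4]), array([-0.9,  0.3])]) [0.46373605 0.07829809 0.        ] [0.46827744 0.08029871 0.        ]
[ 0.21345094 -0.45473286  0.61084799]
[ 0.21333912 -0.40710511  0.67408283]
```

View pics/crop.png

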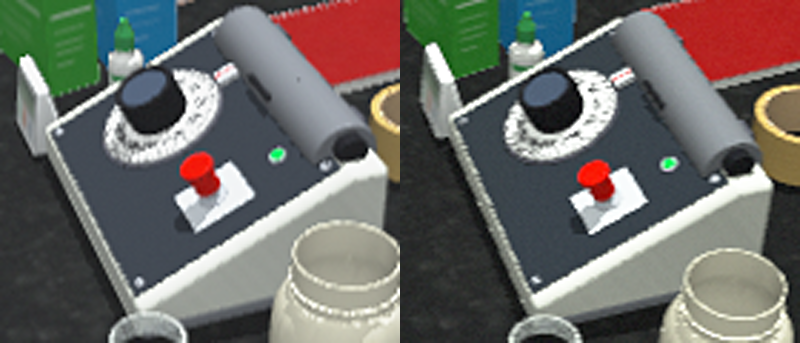

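View pics/wrist0.png

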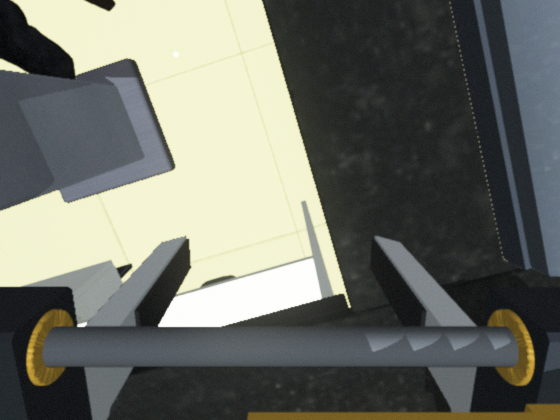

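Crop: ring top at (148,88) and knob top at (197,163) in the left half, index at (219,80); the right half shows the same. The timer stands close to the panel's upper left, the dropper behind the dial. The wrist view shows only floor and fingers. I'll fit the panel pose from these.

Run:
```python
from h import *
import pickle
from scipy.optimize import least_squares
d=pickle.load(open("c0.pkl","rb"));s,t=d["scene"],d["side"]
M=np.array([[0,0,.010],[0,-.115,.007],[0,0,-.022],[.053,0,-.022]])
u=[(s,[(273.8,168.8),(291,195.1),(278.7,178.6),(298.7,166)]),(t,[(281.2,170.5),(295.9,199.5),(284.4,180.3),(302.9,167.7)])]
def frame(p): return R.from_euler('xyz',[0,-np.radians(25),p[3]])
def f(p):
    r=frame(p); return np.concatenate([proj(c,r.apply(m)+p[:3])-q for c,qs in u for m,q in zip(M,qs)])
q=least_squares(f,[.57,.28,.14,0]);print(q.x,np.degrees(q.x[3]),q.fun.round(1).reshape(-1,2).tolist())
r=frame(q.x);print("knob grip",r.apply([0,-.115,-.005])+q.x[:3])
# underside front-bottom left etc.
print(r.as_matrix().round(3))
w=d["wrist"];o=ctrl.get_obs();T=R.from_euler('xyz',o["eef_rot"])
W=np.linalg.inv(w["world_to_cam"]);print("cam in tool",T.inv().apply(W[:3,3]-o["ee_pos"]),(T.inv().as_matrix()@W[:3,:3]).round(3))
```

```text
[ 0.60569894  0.34296945  0.07826974 -0.15084974] -8.643053669867513 [[-0.5, -0.1], [-0.1, 0.5], [0.3, -0.3], [-0.6, 0.4], [-1.0, -0.0], [0.5, -0.2], [0.7, -1.2], [0.7, 0.9]]
knob grip [0.59050604 0.22895787 0.0737382 ]
[[ 0.896  0.15  -0.418]
 [-0.136  0.989  0.064]
 [ 0.423  0.     0.906]]
cam in tool [ 0.00062986 -0.07270882 -0.17873892] [[ 1.    -0.     0.001]
 [-0.    -0.968 -0.251]
 [ 0.001  0.251 -0.968]]
```

```bash
cat >> h.py <<'E'
D=np.array([.6057,.3430,.0783]);YAW=-.1508
def PF(): return R.from_euler('xyz',[0,-np.radians(25),YAW])
def tool(a,off,base=None,):
    """tool pose: grasp point at dial-frame offset off (m), tool x at angle a (deg) from up-slope"""
    p=PF(); a=np.radians(a); x=np.array([np.cos(a),np.sin(a),0]);z=np.array([0,0,-1.]);y=np.cross(z,x)
    Rt=p*R.from_matrix(np.c_[x,y,z]); return D+p.apply(off)+Rt.apply([0,0,ctrl.grip_depth]),Rt
def rel(pos,Rt,o=None):
    o=o or ctrl.get_obs();T=R.from_euler('xyz',o["eef_rot"])
    return (T.inv().apply(pos-o["ee_pos"])*100).round(2),(T.inv()*Rt).as_rotvec().round(3)
def where():
    o=ctrl.get_obs();T=R.from_euler('xyz',o["eef_rot"]);g=o["ee_pos"]-T.apply([0,0,ctrl.grip_depth])
    x=PF().inv().apply(T.apply([1,0,0]));return PF().inv().apply(g-D).round(4),np.degrees(np.arctan2(x[1],x[0])).round(2),(PF().inv().apply(T.apply([0,0,1]))).round(3)
E
python3 - <<'E'
from h import *
print(rel(*tool(80,[0,0,.12])));print(tool(80,[0,0,.12])[0])
E
```

```text
(array([-5.04, 43.61,  3.5 ]), array([-0.431,  0.071,  0.027]))
[0.56341641 0.34942514 0.17001835]
```

Emit:
play_rows(steps=[[[-0.5,4,-4,0,0,0,0.8],[-1,8,-5,0,0,0,0.8],[-1.5,12,-5,-0.1,0,0,0.8],[-2,16,-5,-0.2,0.03,0,0.8],[-2.5,20,-4,-0.25,0.05,0.01,0.8],[-3,24,-3,-0.3,0.06,0.02,0.8],[-3.5,28,-2,-0.35,0.07,0.02,0.8],[-4,32,0,-0.43,0.07,0.03,0.8],[-4.5,36,1.5,-0.43,0.07,0.03,0.8],[-5,40,3,-0.43,0.07,0.03,0.8],[-5,43.6,3.5,-0.431,0.071,0.027,0.8],[-5,43.6,3.5,-0.431,0.071,0.027,0.8],[-5,43.6,3.5,-0.431,0.071,0.027,0.8],[-5,43.6,3.5,-0.431,0.071,0.027,0.8],[-5,43.6,3.5,-0.431,0.071,0.027,0.8]]])

```text
time_s: 1.4
ee_pos: [0.5624, 0.3507, 0.1705]
eef_rot: [2.711, -0.074, 1.263]
force: [-0.6, 0.5, 0.8]
grip_width: 0.075
```

Run:
```python
from h import *
import pickle
print(where(),ctrl.get_obs()["qpos"])
c=cam("wrist");pickle.dump(c,open("w1.pkl","wb"))
p=PF()
for m in ([0,0,.01],[0,0,-.022],[.053,0,-.022],[0,-.115,.007]): print(m,proj(c,D+p.apply(m)).round(0))
cv2.imwrite("pics/w1.png",cv2.resize(c["frame"],(800,600),interpolation=cv2.INTER_CUBIC))
```

```text
(array([-0.0009,  0.0011,  0.1209]), np.float64(80.06), array([ 0.   ,  0.001, -1.   ])) [ 0.62277711  0.42087441  1.50182163 -0.37631438  0.93086918 -0.44132073]
[0, 0, 0.01] [278. 209.]
[0, 0, -0.022] [278. 199.]
[0.053, 0, -0.022] [289. 256.]
[0, -0.115, 0.007] [134. 232.]
```

View pics/w1.png

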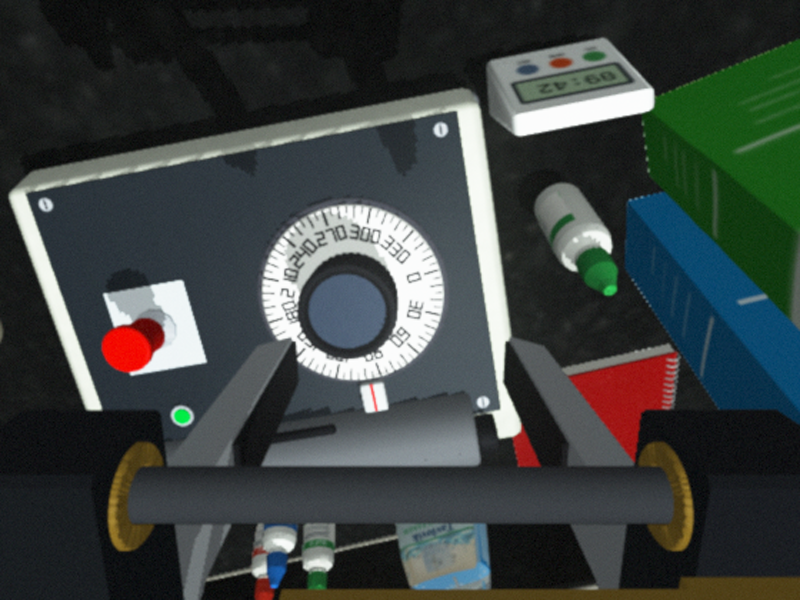

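Wrist view (800-wide): ring top (347,312), disc centre (352,291), red index inner end (371,384), knob top (128,350). The numerals give about 85–100 at the index. The dial lies about 25 mm from my stereo guess, so I'll refit with this view.

```bash
cat > fit.py <<'E'
from h import *
import pickle
from scipy.optimize import least_squares
d=pickle.load(open("c0.pkl","rb"));s,t=d["scene"],d["side"];w=pickle.load(open("w1.pkl","rb"))
M=np.array([[0,0,.010],[0,-.115,.007],[0,0,-.022],[.053,0,-.022]])
u=[(s,1,[(273.8,168.8),(291,195.1),(278.7,178.6),(298.7,166)]),(t,1,[(281.2,170.5),(295.9,199.5),(284.4,180.3),(302.9,167.7)]),
 (w,1,[(242.9,218.4),(89.6,245),(246.4,203.7),(259.7,268.8)])]
def frame(p): return R.from_euler('xyz',[0,-np.radians(25),p[3]])
def fit(u):
    def f(p):
        r=frame(p); return np.concatenate([k*(proj(c,r.apply(m)+p[:3])-q) for c,k,qs in u for m,q in zip(M,qs)])
    q=least_squares(f,[.57,.28,.14,0]);print(q.x.round(4),q.fun.round(1).reshape(-1,2).tolist());return q.x
if __name__=="__main__":
    fit(u);fit(u[2:]);fit(u[:1]+u[2:])
    for i in range(4): print(tri([(c,q[i]) for c,k,q in u]))
E
python3 fit.py
```

```text
[ 0.5913  0.3198  0.0953 -0.1388] [[-1.8, -0.4], [-0.2, 1.0], [-0.7, -0.4], [-1.1, -0.2], [-1.9, 0.6], [0.7, 1.4], [0.0, -0.3], [0.4, 1.3], [-0.3, 0.2], [0.4, -0.4], [0.3, 3.2], [0.1, -1.3]]
[ 0.5894  0.3205  0.0968 -0.1325] [[-0.4, -0.6], [-0.6, -0.2], [0.4, 2.4], [0.7, -1.6]]
[ 0.5915  0.3195  0.0948 -0.1372] [[-1.6, -0.2], [-0.0, 1.2], [-0.6, -0.2], [-1.0, 0.0], [-0.6, 0.0], [0.5, -0.5], [0.1, 3.1], [-0.0, -1.6]]
(array([0.59090416, 0.31993884, 0.10284224]), [array([-0.2, -0.2]), array([-0.4,  0.8]), array([1.1, 2.6])])
(array([0.57212733, 0.20741682, 0.10375529]), [array([-0.7, -0.1]), array([0.4, 0.4]), array([0.5, 0.9])])
(array([0.60090412, 0.31864688, 0.07341167]), [array([-0.6,  0.3]), array([0.1, 0.3]), array([0.7, 1.9])])
(array([0.6487901 , 0.31176879, 0.09896704]), [array([-0.8, -0.7]), array([0.7, 0.9]), array([0.4, 0.3])])
```

```bash
sed -i 's/^D=.*/D=np.array([.5910,.3200,.0947]);YAW=-.136/' h.py
cat >> h.py <<'E'
def rect(c,name):
    # rectified view of disc plane, up-slope = up, 5px/mm, centre 300,300
    sx=[(-.05,-.05),(.05,-.05),(.05,.05),(-.05,.05)]
    src=np.float32([proj(c,D+PF().apply([a,b,-.022])) for a,b in sx])
    dst=np.float32([(300-b*5000,300-a*5000) for a,b in sx])
    cv2.imwrite(name,cv2.warpPerspective(c["frame"],cv2.getPerspectiveTransform(src,dst),(600,600),flags=cv2.INTER_CUBIC))
E
python3 - <<'E'
from h import *
import pickle
rect(pickle.load(open("w1.pkl","rb")),"pics/r1.png")
print(rel(*tool(80,[0,0,.04])))
print(rel(*tool(80,[0,0,.0])))
E
```

```text
(array([-2.65,  0.23,  6.16]), array([ 0.002,  0.005, -0.012]))
(array([-2.63,  0.22, 10.16]), array([ 0.002,  0.005, -0.012]))
```

View pics/r1.png

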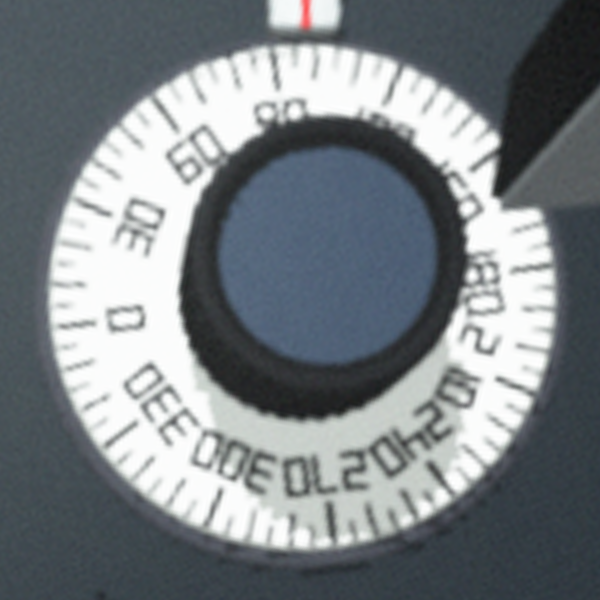

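Rectified dial: the 60 mark is at (165,110), the 240 mark at (440,475), and the index at (306,28). That gives a reading of about 97.3, so about 37° clockwise (+0.65 rad about tool z) is needed. Moving down over the ring.

Emit:
play_rows(steps=[[[-1.3,0.1,0,0,0,0,0.8],[-2.65,0.2,1,0.002,0.005,-0.012,0.8],[-2.65,0.2,3,0.002,0.005,-0.012,0.8],[-2.65,0.2,5,0.002,0.005,-0.012,0.8],[-2.65,0.2,7,0.002,0.005,-0.012,0.8],[-2.65,0.2,8,0.002,0.005,-0.012,0.8],[-2.65,0.2,9,0.002,0.005,-0.012,0.8],[-2.65,0.2,9.7,0.002,0.005,-0.012,0.8],[-2.65,0.2,9.7,0.002,0.005,-0.012,0.8],[-2.65,0.2,9.7,0.002,0.005,-0.012,0.8],[-2.65,0.2,9.7,0.002,0.005,-0.012,0.8]]], force=20)

```text
time_s: 2.37
ee_pos: [0.5967, 0.3194, 0.0826]
eef_rot: [2.711, -0.075, 1.277]
force: [0.1, 0.3, -0.3]
grip_width: 0.0753
```

Run:
```python
from h import *
import pickle
print(where(),ctrl.get_obs()["force"])
c=cam("wrist");pickle.dump(c,open("w2.pkl","wb"))
print(proj(c,D+PF().apply([0,0,.01])),proj(c,D+PF().apply([.053,0,-.022])))
cv2.imwrite("pics/w2.png",c["frame"])
```

```text
(array([0.0001, 0.0002, 0.0054]), np.float64(79.99), array([ 0.   ,  0.001, -1.   ])) [ 0.08284142  0.31954219 -0.31981836]
[278.49822199 272.80689595] [294.70348295 332.09465169]
```

View pics/w2.png

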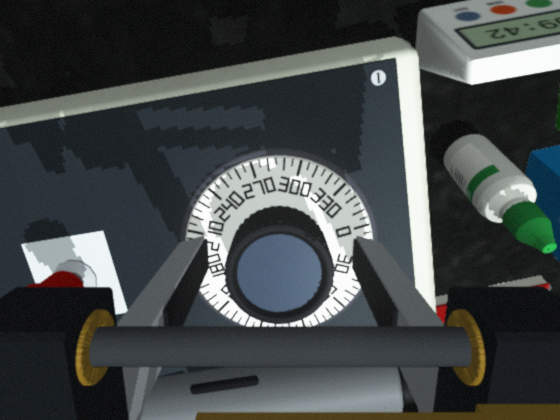

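The ring's top is at (279,272), as predicted. The fingers straddle it, so I close.

Emit:
play_rows(steps=[[[0,0,0.1,0,0,0,0.45],[0,0,0.1,0,0,0,0.45],[0,0,0.1,0,0,0,0.45],[0,0,0.1,0,0,0,0.45],[0,0,0.1,0,0,0,0.45],[0,0,0.1,0,0,0,0.45]]], force=20)

```text
time_s: 2.92
ee_pos: [0.5971, 0.3189, 0.0819]
eef_rot: [2.711, -0.074, 1.276]
force: [-3.3, -3.9, 4.5]
grip_width: 0.0495
```

Run:
```python
from h import *
o=ctrl.get_obs();print(where(),o["force"],o["moment"],o["grip_width"])
```

```text
(array([ 0.0001, -0.0002,  0.0046]), np.float64(79.99), array([ 0.,  0., -1.])) [-3.26744213 -3.89837152  4.54601172] [-0.82130617  0.47003671 -0.38131617] 0.04945142955513984
```

Emit:
play_rows(steps=[[[0,0,0,0,0,0.08,0.4],[0,0,0,0,0,0.16,0.4],[0,0,0,0,0,0.24,0.4],[0,0,0,0,0,0.32,0.4],[0,0,0,0,0,0.4,0.4],[0,0,0,0,0,0.48,0.4],[0,0,0,0,0,0.56,0.4],[0,0,0,0,0,0.62,0.4],[0,0,0,0,0,0.652,0.4],[0,0,0,0,0,0.652,0.4],[0,0,0,0,0,0.652,0.4],[0,0,0,0,0,0.652,0.4]]])

```text
time_s: 3.92
ee_pos: [0.597, 0.3188, 0.0819]
eef_rot: [2.835, -0.316, 0.658]
force: [-3.5, -2.0, 2.1]
grip_width: 0.0495
```

Run:
```python
from h import *
o=ctrl.get_obs();print(where(),o["force"],o["moment"],o["grip_width"])
```

```text
(array([ 0.0001, -0.0004,  0.0046]), np.float64(42.7), array([ 0.,  0., -1.])) [-3.49346667 -2.03183426  2.14982011] [-0.38806928  0.42295344 -0.2758738 ] 0.0495485345533431
```

Emit:
play_rows(steps=[[[0,0,0,0,0,0,0.8],[0,0,0,0,0,0,0.8],[0,0,0,0,0,0,0.8],[0,0,0,0,0,0,0.8],[0,0,-2,0,0,0,0.8],[0,0,-5,0,0,0,0.8],[0,0,-8,0,0,-0.1,0.8],[0,0,-11.5,0,0,-0.2,0.8],[0,0,-11.5,0,0,-0.3,0.8],[0,0,-11.5,0,0,-0.4,0.8],[0,0,-11.5,0,0,-0.5,0.8],[0,0,-11.5,0,0,-0.6,0.8],[0,0,-11.5,0,0,-0.75,0.8],[0,0,-11.5,0,0,-0.75,0.8],[0,0,-11.5,0,0,-0.75,0.8],[0,0,-11.5,0,0,-0.75,0.8]]])

```text
time_s: 5.25
ee_pos: [0.5488, 0.3254, 0.1861]
eef_rot: [2.706, -0.034, 1.363]
force: [0.2, -0.0, 0.4]
grip_width: 0.0751
```

Run:
```python
from h import *
import pickle
print(where())
c=cam("wrist");pickle.dump(c,open("w3.pkl","wb"))
rect(c,"pics/r3.png");cv2.imwrite("pics/w3.png",c["frame"])
print(K(c),c["world_to_cam"])
```

```text
(array([ 1.000e-04, -4.000e-04,  1.196e-01]), np.float64(85.46), array([ 0.,  0., -1.]))
368.353859202061 [[ 0.20615504  0.97798236  0.0324131  -0.43787427]
 [-0.75112785  0.17939111 -0.6353155   0.44640142]
 [-0.62714198  0.10662711  0.77157216 -0.02534363]
 [ 0.          0.          0.          1.        ]]
```

View pics/r3.png

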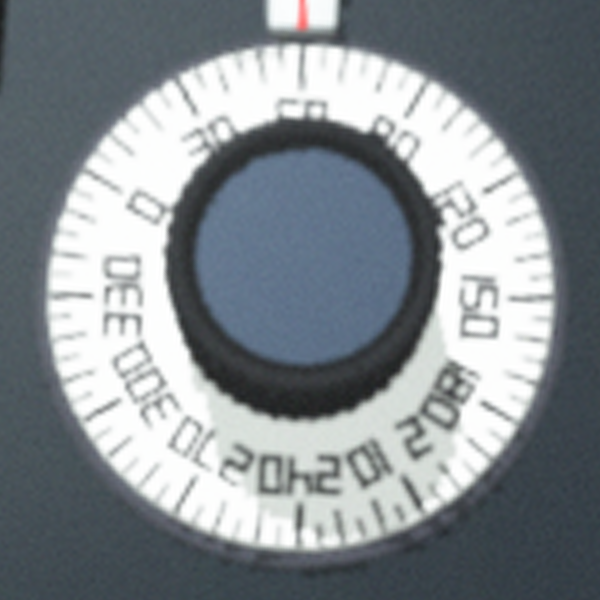

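The 60 mark (302,60) lines up with the index (303,28), so the reading is 60 to well under 1°. Next I measure the knob from the stored wrist frames.

Run:
```python
from h import *
import pickle
d=pickle.load(open("c0.pkl","rb"))
obs=[]
for n,c in (("w1",pickle.load(open("w1.pkl","rb"))),("w3",pickle.load(open("w3.pkl","rb"))),("scene",d["scene"])):
    hsv=cv2.cvtColor(c["frame"],cv2.COLOR_BGR2HSV);m=(cv2.inRange(hsv,(0,200,190),(4,255,255)))
    p=proj(c,D+PF().apply([0,-.115,.007]));yy,xx=np.mgrid[:420,:560];m[np.hypot(xx-p[0],yy-p[1])>35]=0
    k,l,st,ce=cv2.connectedComponentsWithStats(m);i=1+st[1:,4].argmax();print(n,p.round(1),ce[i].round(1),st[i])
o=ctrl.get_obs();print(rel(*tool(85,[0,-.115,.05])),rel(*tool(85,[0,-.115,-.003])))
```

```text
w1 [ 90.4 243.9] [ 88.1 244.3] [ 72 229  34  31 806]
w3 [131.5 218. ] [129.9 217.6] [114 203  33  30 743]
scene [290.7 196.3] [290.2 195.9] [285 192  11   9  74]
(array([-11.43,   0.89,   6.95]), array([ 0.   , -0.   ,  0.008])) (array([-11.43,   0.89,  12.25]), array([ 0.   , -0.   ,  0.008]))
```

Emit:
play_rows(steps=[[[-3,0.3,0,0,0,0,0.6],[-6,0.6,1,0,0,0,0.6],[-9,0.8,2,0,0,0,0.6],[-11.5,0.9,4,0,0,0.008,0.6],[-11.5,0.9,6,0,0,0.008,0.6],[-11.5,0.9,7,0,0,0.008,0.6],[-11.5,0.9,7,0,0,0.008,0.6],[-11.5,0.9,9,0,0,0.008,0.6],[-11.5,0.9,10.5,0,0,0.008,0.6],[-11.5,0.9,11.6,0,0,0.008,0.6],[-11.5,0.9,12.2,0,0,0.008,0.6],[-11.5,0.9,12.2,0,0,0.008,0.6],[-11.5,0.9,12.2,0,0,0.008,0.6]]], force=40)

```text
time_s: 6.38
ee_pos: [0.5842, 0.2045, 0.0759]
eef_rot: [2.706, -0.037, 1.356]
force: [0.4, 1.0, 0.3]
grip_width: 0.0567
```

Run:
```python
from h import *
print(where(),ctrl.get_obs()["force"],ctrl.get_obs()["qpos"])
c=cam("wrist");print(proj(c,D+PF().apply([0,-.115,.007])))
cv2.imwrite("pics/w4.png",c["frame"])
```

```text
(array([ 0.0002, -0.1153, -0.002 ]), np.float64(85.03), array([ 0.,  0., -1.])) [0.4122836  0.99955945 0.33803853] [ 0.36657627  0.4199272   1.75361655 -0.36250361  0.61088738 -0.72067679]
[279.6165616  276.80046207]
```

View pics/w4.png

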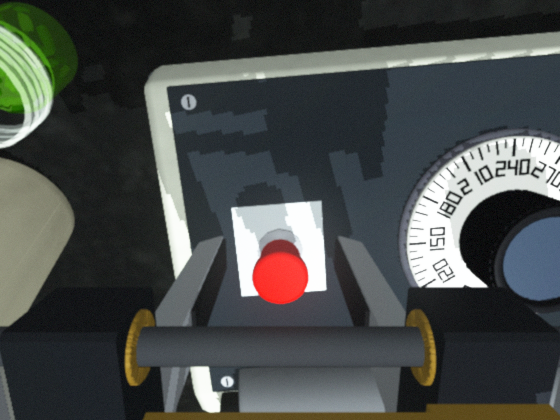

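The knob top is at (280,276), as predicted, and centred between the fingers. I close on it.

Emit:
play_rows(steps=[[[0,0,0,0,0,0,0.1],[0,0,0,0,0,0,0.1],[0,0,0,0,0,0,0.1],[0,0,0,0,0,0,0.1],[0,0,0,0,0,0,0.1],[0,0,0,0,0,0,0.1],[0,0,0,0,0,0,0.1]]], force=40)

```text
time_s: 7.02
ee_pos: [0.5843, 0.2045, 0.0764]
eef_rot: [2.706, -0.037, 1.356]
force: [-1.2, -0.0, 1.6]
grip_width: 0.0222
```

Run:
```python
from h import *
o=ctrl.get_obs();print(where(),o["force"],o["grip_width"],PF().inv().apply(o["force"]).round(2))
```

```text
(array([ 0.0004, -0.1153, -0.0016]), np.float64(85.02), array([ 0.001,  0.001, -1.   ])) [-1.16107799 -0.03193344  1.58671116] 0.02222152127523832 [-0.37 -0.19  1.92]
```

Emit:
play_rows(steps=[[[0,0,-0.4,0,0,0,0.1],[0,0,-0.8,0,0,0,0.1],[0,0,-1.2,0,0,0,0.1],[0,0,-1.5,0,0,0,0.1],[0,0,-1.8,0,0,0,0.1],[0,0,-2.0,0,0,0,0.1],[0,0,-2.1,0,0,0,0.1],[0,0,-2.2,0,0,0,0.1],[0,0,-2.2,0,0,0,0.1],[0,0,-2.2,0,0,0,0.1]]])

```text
time_s: 7.85
ee_pos: [0.5753, 0.2056, 0.0949]
eef_rot: [2.707, -0.037, 1.356]
force: [23.2, 3.0, -26.1]
grip_width: 0.0227
```

Run:
```python
from h import *
o=ctrl.get_obs();print(where(),o["grip_width"],PF().inv().apply(o["force"]).round(2))
c=cam("wrist")
print(*[proj(c,D+PF().apply([0,-.115,.007+k])).round(1) for k in (0,.018,.02)])
hsv=cv2.cvtColor(c["frame"],cv2.COLOR_BGR2HSV);m=cv2.inRange(hsv,(0,200,150),(6,255,255))
k,l,st,ce=cv2.connectedComponentsWithStats(m);i=1+st[1:,4].argmax();print(ce[i],st[i])
cv2.imwrite("pics/w5.png",c["frame"])
```

```text
(array([ 0.    , -0.1155,  0.019 ]), np.float64(85.03), array([ 0.   ,  0.001, -1.   ])) 0.02271525828987973 [  9.44   6.09 -33.16]
[280.  258.5] [280.  274.1] [280. 276.]
[280.16872428 276.72656607] [ 254  251   52   52 2187]
```

The knob is at its stop: 20.6 mm travel, 33 N against the stop, and its picture position matches 20 mm. I ease it home, release and withdraw.

Emit:
play_rows(steps=[[[0,0,0.6,0,0,0,0.1],[0,0,1.2,0,0,0,0.1],[0,0,1.7,0,0,0,0.1],[0,0,1.9,0,0,0,0.1],[0,0,1.9,0,0,0,0.6],[0,0,1.9,0,0,0,0.6],[0,0,1.9,0,0,0,0.6],[0,0,1.9,0,0,0,0.6],[0,0,1.9,0,0,0,0.6],[0,0,0.5,0,0,0,0.6],[0,0,-2,0,0,0,0.6],[0,0,-5,0,0,0,0.6],[2,0,-8,0,0,0,0.6],[5,0,-10,0,0,0,0.6],[8,0,-10,0,0,0,0.6],[8,0,-10,0,0,0,0.6],[8,0,-10,0,0,0,0.6],[8,0,-10,0,0,0,0.6]]])

```text
time_s: 9.4
ee_pos: [0.55, 0.289, 0.1879]
eef_rot: [2.707, -0.036, 1.357]
force: [-0.5, -0.2, -1.0]
grip_width: 0.0557
```

Run:
```python
from h import *
o=ctrl.get_obs();print(where(),o["grip_width"],o["force"],o["time_s"])
c=cam("wrist")
print(*[proj(c,D+PF().apply([0,-.115,.007+k])).round(1) for k in (0,.02)])
cv2.imwrite("pics/w6.png",cv2.resize(c["frame"],(800,600),interpolation=cv2.INTER_CUBIC))
s=cam("scene")
hsv=cv2.cvtColor(c["frame"],cv2.COLOR_BGR2HSV);m=cv2.inRange(hsv,(0,200,190),(4,255,255))
k,l,st,ce=cv2.connectedComponentsWithStats(m)
for i in range(1,k):
    if st[i,4]>150: print(ce[i],st[i])
```

```text
(array([ 0.0065, -0.0363,  0.1187]), np.float64(85.06), array([-0.001, -0.   , -1.   ])) 0.055652047849486436 [-0.49255497 -0.15898591 -0.98294415] 9.4
[176.2 207.6] [168.5 214.9]
[175.2122449  206.95782313] [160 193  32  29 735]
```

View pics/w6.png

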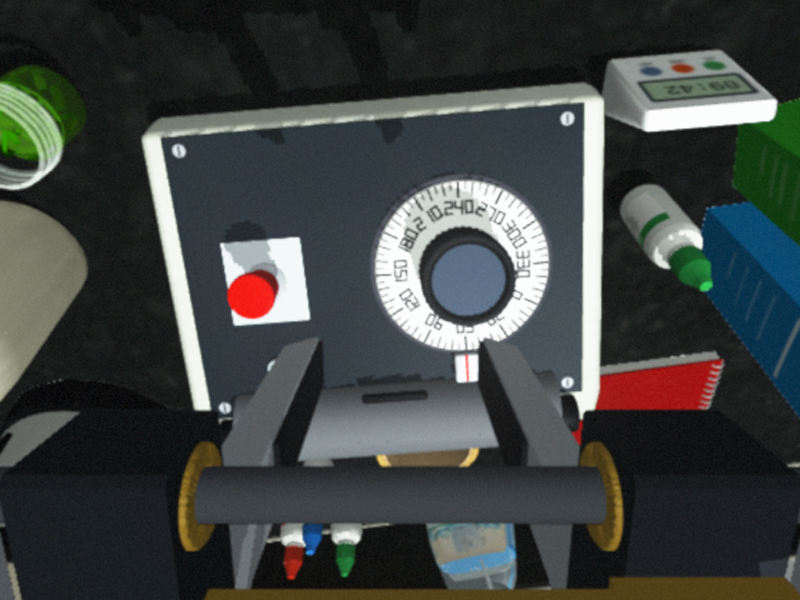

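The knob is at (252,295), which is its home position. The 60 numeral sits at the index (467,355), the bystanders stand where they were, and the hand is clear. Handing in.

```bash
python3 -c "
from station import ctrl
print(ctrl.hand_in())"
```

```text
the job is handed in; nothing more can be done
None
```

I turned the analyser ring from about 97° to 60°, pulled the shutter knob to its stop, eased it home, let go, and handed the job in at about 9.5 s.

- **Ring:** after the turn, a close look with the hand clear put the 60 mark within about 0.3° of the index line. In the last picture 60 is still at the index, though I only judged that one by eye.
- **Shutter:** the tool travelled 20.6 mm and pressed 33 N against the stop, well above the 8 N spring. The knob's picture position also matched 20 mm of travel. After release, its position was about 1 px from the predicted home position.
- **Surroundings:** in the last picture the timer, dropper bottle, cup and jar are standing, with only part of the cup and jar in view. I did not measure their positions again. The hand is about 10 cm off the panel, with about 1 N on the wrist.

One early check disagreed: my first position for the dial, from the two fixed cameras, was about 30 mm off. I corrected it from the wrist view before touching anything.

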